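Snap the medicine box lid shut all round

ROBOT

A 7-joint arm with a two-finger parallel gripper is mounted at the origin on the work surface. World frame = base frame: x ahead of the robot, y to its left, z up, the work surface at z = 0. Lengths are in m, angles in rad, forces in N, time in s.
With the tool pointing down it reaches from about 0.4 to 0.85 m from the base axis. Payload 6.9 kg.
Tool frame: the origin (TCP) lies on the centre line of the jaws, within the pads' length; the fingertips stand env.tcp_to_tips ahead of it and the grasp point (between the pads) lies 8 mm behind it (env.tcp_to_tips is the distance from the TCP to the fingertips, in m); z points along the fingers, y is the line along which they close (so a half turn about z gives the same grasp; the last joint's range is limited). The gripper opens to 85 mm and grips with 20 to 120 N. Pads are 22 mm wide; open, the fingers measure 114 mm over their backs; the gripper's body (76 mm by 85 mm) begins 54 mm behind the grasp point. The pads swing forward as they close: fully open they stand 13 mm farther back than shut.
Start: joints at [-1.2, 0.507, -0.238, 1.5, 0.126, 1.149, -0.155], TCP at [0.164, 0.603, 0.242] pointing down, gripper open.
Joint ranges: [-3.08, 3.08], [-0.24, 2.05], [-1.43, 1.35], [0, 2.5], [-1.52, 4.66], [0.17, 1.96], [-2.89, 2.89]. Speed limits (rad/s): [2.39, 2.39, 3.14, 3.14, 3.14, 3.14, 3.14].

INTERFACE

Orientations are given as a rotation vector (axis times angle).
In Python, from cell import get_state, optics, ticket, env gives the robot as it stands.
- The arm moves only by the shell command python3 -m jog 'ROWS' [OPENING]. ROWS is JSON, a list of rows, each a list of 6 numbers: the shift along the tool's x, y, z in cm, then the turn, a rotation vector about the tool's x, y, z in degrees. A call has 1 to 5 rows; each row shifts and turns the commanded pose from where the row before left it, along the tool's axes as they then stand; what a row does not reach is not made up. A row lasts 1/10 s, in which the tool goes at most 50 mm and 8.59 degrees, less where a joint would pass 70% of its speed; a pose out of reach is approached as far as the arm can. A call with a gripper value outside its range is refused whole. OPENING is the closure in counts, from 0 (fully open) to 255 (shut), set as the call begins (- or left out, the last holds). The fingers move at their own pace and stop on an object; the grip force is fixed at half the most. Time passes only in rows, so rows that do not move let the fingers close. It gives the time, the measured TCP pose, the force, the opening and the grip force at its end, in the units of the state.
- get_state(): the state, without advancing time (a new reading comes with each control period).
- optics.grab_frame(name): name is "side" or "top" or "wrist"; returns the picture (384x512x3 uint8, blue, green, red); there is no depth.
- optics.get_calibration(name): a dict with "fx", "fy", "cx", "cy" (pixels), "rvec" (rotation vector, rad) and "tvec" (3), from world to camera coordinates, as OpenCV has them. Camera axes: x right, y down, z forward; pixel columns grow to the right and rows downward; lengths in m; the calibration is good to about 2 mm. A picture is of the moment at which its call begins: read the wrist's pose just before it. get_calibration takes no time and is no camera call; for the wrist camera it gives the pose at the moment of the call.
- ticket.close_job(): hands the job in; it is judged then, once.
The state is a dict: "t": time; "q": joint angles; "dq": joint speeds; "effort": joint torques, N m; "eef_pos": TCP position; "tcp_rot": TCP orientation; "force": force on the tool from outside, world axes, zero at the start; "torque": the same for the moment, N m; "opening": opening from 0.0 (shut) to 1.0 (fully open); "grasp_force": force on a finger pad.
Only numpy, scipy, OpenCV 4.12 (cv2) and the standard library are available. Lean on these libraries where they do the work, as an engineer would, in place of code of your own. Each camera call takes 0.05 s, during which the arm holds its last target. There are 200 camera calls.

TASK

The lid of the medicine box on the pharmacy desk is not fully clipped down: some sections of its rim still stand up. Press down round the rim until every section has clicked shut, leaving the box standing where it is: do not pick it up, tip it or shove it aside. Leave the other things on the desk alone.

Things in the scene. Friction and masses are not known exactly. Their poses are not given: they have to be found in the camera images.
- medbox: loose clear plastic box with a blue clip-down lid, 120 (x) by 180 (y) mm, about 0.8 kg, on a 3 mm thick grey mat. Origin: centre of its underside; z up. The lid's fixed centre panel is 64 mm above it; round that runs a rim 26 mm wide of six sections (2 mm gaps): a shut one's top is 68 mm above the origin, an open one's 75 mm. Thumb tabs stand 8 mm out; a dark seal shows under open ones. Bystanders, up to 85 mm tall, are 40 mm or more away
- rim0 (a joint): how far rim section 0 is pressed down, m: 0 = open, 7 mm proud; 0.007 = clicked shut. Straight down, about 8 N starts it moving, the resistance fades with travel, and past 4.5 mm it snaps down by itself and stays. At the start some sections are open and some already shut
- rim0_top (a point): centre of the top face of rim section 0, 26 mm (box x) by 88 mm (box y), on the -x long side, +y half (centre at x=-47, y=+45) mm in the box frame; moves down 7 mm with it
- rim1 (a joint): the same for rim section 1
- rim1_top (a point): centre of the top face of rim section 1, 26 mm (box x) by 88 mm (box y), on the -x long side, -y half (x=-47, y=-45) mm in the box frame; moves down 7 mm with it
- rim2 (a joint): the same for rim section 2
- rim2_top (a point): centre of the top face of rim section 2, 65 mm (box x) by 26 mm (box y), on the short side at -y (x=0, y=-77) mm in the box frame; moves down 7 mm with it
- rim3 (a joint): the same for rim section 3
- rim3_top (a point): centre of the top face of rim section 3, 26 mm (box x) by 88 mm (box y), on the +x long side, -y half (x=+47, y=-45) mm in the box frame; moves down 7 mm with it
- rim4 (a joint): the same for rim section 4
- rim4_top (a point): centre of the top face of rim section 4, 26 mm (box x) by 88 mm (box y), on the +x long side, +y half (x=+47, y=+45) mm in the box frame; moves down 7 mm with it
- rim5 (a joint): the same for rim section 5
- rim5_top (a point): centre of the top face of rim section 5, 65 mm (box x) by 26 mm (box y), on the short side at +y (x=0, y=+77) mm in the box frame; moves down 7 mm with it
- jar: bystander: amber jar with a white cap, 50 mm across, 85 mm tall; origin at the centre of its underside
- stapler: bystander: desk stapler, 130 (x) by 34 by 50 mm; origin at the centre of its underside
- cup: bystander: small white cup, 66 mm across the rim, 60 mm tall; origin at the centre of its underside
- carton: bystander: paper medicine carton, 90 (x) by 45 by 28 mm; origin at the centre of its underside
Things that resemble listed ones, but are neither listed nor needed, are in the scene too. There is more than one size of the medbox; the one meant has the size given above.

How it is judged:
By the outcome, as a careful person would: the job done as asked, in the order asked, and still so for the second after the job is handed in, with the robot touching nothing.
It also fails if it takes over 45 s, if anything falls off the work surface, if the arm or the gripper's body presses on something with over 40 N, if the wrist force passes 120 N, or if a joint passes its speed limit or range.

## Working session

There is one attempt and no reset: what is moved stays moved. The work goes in short steps, Python scripts to look and compute and a shell command to move; the robot and the scene stay as the last step left them, time stands still between calls to the robot, and variables do not carry over. Pictures are saved under pics/ and viewed, at most 10 in all, crops included, and the job is handed in when it is done.

```bash
mkdir -p pics; ls; cat > h.py <<'E'
import cv2, numpy as np
from scipy.spatial.transform import Rotation as R
from cell import get_state, optics, ticket, env
def snap(n,f):
    c=optics.get_calibration(n); im=optics.grab_frame(n); cv2.imwrite(f'pics/{f}.png',im); np.save(f'pics/{f}.npy',c); return im,c
def load(f): return cv2.imread(f'pics/{f}.png'), np.load(f'pics/{f}.npy',allow_pickle=True).item()
def cast(c,uv,z):
    r=R.from_rotvec(np.ravel(c['rvec'])).as_matrix(); t=np.ravel(c['tvec']); o=-r.T@t
    uv=np.atleast_2d(uv); d=np.c_[(uv[:,0]-c['cx'])/c['fx'],(uv[:,1]-c['cy'])/c['fy'],np.ones(len(uv))]@r
    return o+d*((z-o[2])/d[:,2])[:,None]
def proj(c,p):
    r=R.from_rotvec(np.ravel(c['rvec'])).as_matrix(); q=np.atleast_2d(p)@r.T+np.ravel(c['tvec'])
    return np.c_[q[:,0]/q[:,2]*c['fx']+c['cx'],q[:,1]/q[:,2]*c['fy']+c['cy']]
E
python3 - <<'E'
from h import *
a,_=snap('top','top0'); b,_=snap('side','side0')
s=get_state(); print(s, env.tcp_to_tips)
print(R.from_rotvec(s['tcp_rot']).as_matrix().round(3))
E
```

```text
pics
{'t': 0.1, 'q': array([-1.19947651,  0.50826456, -0.23752354,  1.50101636,  0.12565235,
        1.14891108, -0.15474993]), 'dq': array([ 3.96098932e-04, -2.94003384e-03,  7.20896610e-04, -2.13511309e-03,
        1.92518054e-05,  3.85468605e-04,  1.37002865e-03]), 'effort': array([-5.38880631e-03, -6.21835041e+01, -2.19538316e+00, -2.50206399e+01,
        1.24210349e-02,  7.81927316e-03, -7.45986142e-06]), 'eef_pos': array([0.16413511, 0.6026164 , 0.2415153 ]), 'tcp_rot': array([-4.16238527e-01, -3.11366780e+00,  2.51655963e-03]), 'force': array([-0.49138582, -0.64450922,  0.20261149]), 'torque': array([0.00134842, 0.02619312, 0.04664875]), 'grasp_force': 0.0, 'opening': 0.999140713962983} 0.011
[[-0.965  0.263 -0.   ]
 [ 0.263  0.965 -0.002]
 [ 0.    -0.002 -1.   ]]
```

View pics/top0.png

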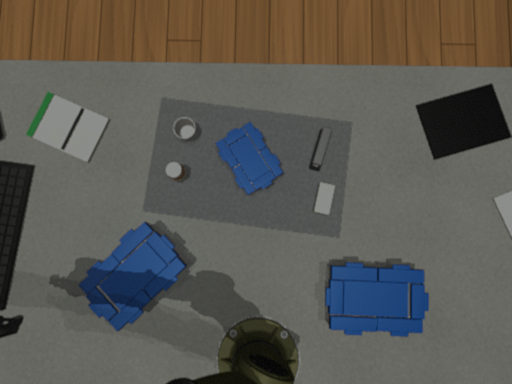

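View pics/side0.png

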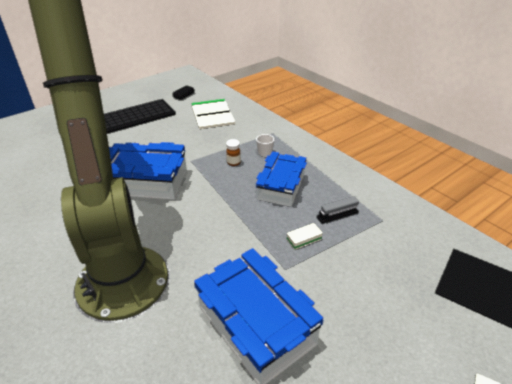

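Candidates for the medbox are the blue lids at top-view (250,158) on the mat, (133,275) and (377,298). The last two look larger and aren't on a mat, so I'll take (250,158) and check its size and a close crop.

```bash
python3 - <<'E'
from h import *
im,c=load('top0')
hsv=cv2.cvtColor(im,cv2.COLOR_BGR2HSV); m=cv2.inRange(hsv,(105,150,50),(130,255,255))
m=cv2.morphologyEx(m,cv2.MORPH_CLOSE,np.ones((3,3)))
for k in cv2.findContours(m,0,2)[0]:
    if cv2.contourArea(k)<300: continue
    w=cast(c,k[:,0].astype(float),0.075)[:,:2].astype(np.float32)
    print(cv2.boundingRect(k),cv2.minAreaRect(w), cv2.minAreaRect(w.reshape(-1,1,2)*1000))
p=cast(c,[[184,128],[175,171],[320,148],[325,198]],0.04).round(3);print(p)
cv2.imwrite('pics/cr.png',np.hstack([cv2.resize(im[110:210,200:300],(500,500),interpolation=cv2.INTER_CUBIC)]))
E
```

```text
(326, 263, 102, 73) ((0.1895785927772522, -0.327084481716156), (0.2793198227882385, 0.19274884462356567), 89.84864807128906) ((189.57858276367188, -327.0845031738281), (279.31976318359375, 192.74884033203125), 89.84864807128906)
(80, 223, 106, 107) ((0.23901084065437317, 0.35698437690734863), (0.19120514392852783, 0.2819039821624756), 45.929073333740234) ((239.01077270507812, 356.984375), (191.2051239013672, 281.90399169921875), 45.929073333740234)
(216, 123, 67, 71) ((0.5796602368354797, 0.03440406173467636), (0.19074976444244385, 0.13330064713954926), 33.44028854370117) ((579.66015625, 34.40406036376953), (190.7498016357422, 133.3006591796875), 33.44028854370117)
[[ 0.674  0.233  0.04 ]
 [ 0.543  0.255  0.04 ]
 [ 0.62  -0.175  0.04 ]
 [ 0.47  -0.19   0.04 ]]
```

View pics/cr.png

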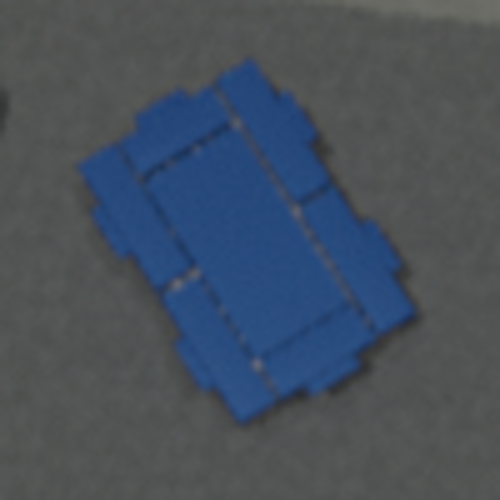

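The crop shows the box on the mat, about 133×191 mm over its tabs, which fits 120×180. The others measure 192×280, so they're too big. Its centre is about (0.580, 0.034) with the long axis 33° from world x. Some gaps look light or dark, but open sections can't be told from here, so I'll move over it for a wrist view.

```bash
python3 -m jog '[[-2,-1.5,0,0,0,0],[-3.6,-2.9,0,0,0,0],[-3.6,-2.9,0,0,0,0],[-3.6,-2.9,0,0,0,0],[-3.6,-2.9,0,0,0,0]]' 255
python3 -m jog '[[-3.6,-2.9,0,0,0,0],[-3.6,-2.9,0,0,0,0],[-3.6,-2.9,0,0,0,0],[-3.6,-2.9,0,0,0,0],[-3.6,-2.9,0,0,0,0]]'
```

```text
t: 0.6
eef_pos: [0.2888, 0.4317, 0.2419]
tcp_rot: [-0.416, -3.114, 0.001]
force: [0.3, 0.1, 1.0]
opening: 0.142
grasp_force: 0.0
t: 1.1
eef_pos: [0.4243, 0.2446, 0.2422]
tcp_rot: [-0.416, -3.114, 0.0]
force: [0.5, 0.9, 0.4]
opening: 0.001
grasp_force: 0.0
```

```bash
python3 -m jog '[[-3.6,-2.9,0,0,0,0],[-3.6,-2.9,0,0,0,0],[-3.6,-2.9,0,0,0,0],[-3.6,-2.9,0,0,0,0],[-2.5,-2,0,0,0,0]]'
python3 -m jog '[[0,0,0,0,0,0],[0,0,0,0,0,0],[0,0,0,0,0,0]]'
python3 - <<'E'
from h import *
a,c=snap('wrist','w1')
print(proj(c,[[.58,.034,.07]]))
cv2.imwrite('pics/w1b.png',cv2.resize(a,(800,600),interpolation=cv2.INTER_CUBIC))
E
```

```text
t: 1.6
eef_pos: [0.5522, 0.0672, 0.2419]
tcp_rot: [-0.421, -3.113, 0.002]
force: [-0.7, 0.8, -0.1]
opening: 0.004
grasp_force: 0.0
t: 1.9
eef_pos: [0.5502, 0.0721, 0.242]
tcp_rot: [-0.413, -3.113, -0.001]
force: [-0.3, 0.6, 0.0]
opening: -0.002
grasp_force: 0.0
[[234.71704866 205.71935822]]
```

View pics/w1b.png

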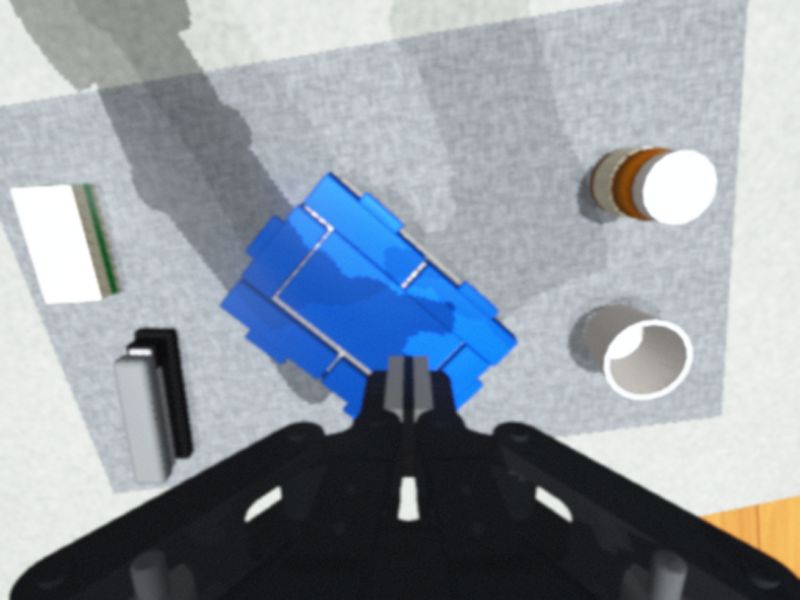

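The wrist view (800×600) shows the box with lid corners at about (332,174), (222,305) and (517,342). The jar is at (675,185), the cup at (645,355), and the stapler and carton are to the left. I'll refine the box pose from those corners.

```bash
cat >> h.py <<'E'
def tgt(C,u,v):
    s=get_state(); M=R.from_rotvec(s['tcp_rot']).as_matrix(); p=s['eef_pos']
    for i,(x,y) in enumerate([(-47,45),(-47,-45),(0,-77),(47,-45),(47,45),(0,77)]):
        w=C+(x*v+y*u)/1000; d=M.T@np.r_[w-p[:2],0]; print(i,w.round(4),(d*100).round(2))
E
python3 - <<'E'
from h import *
im,c=load('w1')
w=cast(c,np.array([[332,174],[222,305],[517,342]])*.64,0.074)[:,:2]
print(w.round(4),np.linalg.norm(w[0]-w[1]),np.linalg.norm(w[0]-w[2]))
d=w[2]-w[0]; print(np.degrees(np.arctan2(d[1],d[0])), np.degrees(np.arctan2(*(w[1]-w[0])[::-1])), (w[1]+w[2])/2)
E
```

```text
[[ 0.4749  0.0423]
 [ 0.5399 -0.0606]
 [ 0.6226  0.1357]] 0.12173825693149054 0.1746511814347927
32.298569432298564 -57.730451474569875 [0.58123565 0.03753595]
```

```bash
cat > go.py <<'E'
from h import *
a=np.radians(32.4); u=np.array([np.cos(a),np.sin(a)]); v=np.array([u[1],-u[0]])
tgt(np.array([.581,.036]),u,v)
s=get_state(); print(s['eef_pos'].round(4))
E
python3 go.py
```

```text
0 [0.5938 0.0998] [-3.49  3.79 -0.  ]
1 [0.5178 0.0516] [ 2.59 -2.85  0.  ]
2 [ 0.516  -0.0053] [ 1.28 -8.38 -0.  ]
3 [ 0.5682 -0.0278] [-4.34 -9.2  -0.01]
4 [0.6442 0.0204] [-1.042e+01 -2.560e+00 -1.000e-02]
5 [0.646  0.0773] [-9.12  2.97 -0.01]
[0.5502 0.0723 0.2422]
```

```bash
python3 -m jog '[[-3.5,3.8,0,0,0,0],[0,0,4.5,0,0,0],[0,0,4.5,0,0,0],[0,0,4,0,0,0],[0,0,0,0,0,0]]'
python3 -m jog '[[0,0,0,0,0,0],[0,0,0,0,0,0]]'; python3 go.py|head -1
```

```text
t: 2.45
eef_pos: [0.5892, 0.0983, 0.1075]
tcp_rot: [-0.411, -3.105, 0.004]
force: [-1.5, 0.1, -0.7]
opening: 0.002
grasp_force: 0.0
t: 2.65
eef_pos: [0.5946, 0.0982, 0.1148]
tcp_rot: [0.415, 3.11, 0.002]
force: [0.3, 0.9, 0.7]
opening: -0.003
grasp_force: 0.0
0 [0.5938 0.0998] [ 0.12  0.13 -0.  ]
```

```bash
python3 -m jog '[[0,0.1,1,0,0,0],[0,0,1,0,0,0],[0,0,0,0,0,0],[0,0,0,0,0,0]]'
python3 -m jog '[[0,0,0.2,0,0,0],[0,0,0.1,0,0,0],[0,0,0.1,0,0,0],[0,0,0,0,0,0]]'
python3 -m jog '[[0,0,0.1,0,0,0],[0,0,0.1,0,0,0],[0,0,0,0,0,0]]'
```

```text
t: 3.05
eef_pos: [0.5934, 0.0982, 0.0921]
tcp_rot: [-0.416, -3.113, 0.0]
force: [-0.1, 0.7, 0.3]
opening: 0.0
grasp_force: 0.0
t: 3.45
eef_pos: [0.5937, 0.0983, 0.089]
tcp_rot: [0.416, 3.113, 0.0]
force: [-1.8, -0.5, 7.6]
opening: 0.005
grasp_force: 3.8
t: 3.75
eef_pos: [0.5937, 0.0982, 0.0867]
tcp_rot: [0.416, 3.113, 0.0]
force: [-1.1, -0.4, 2.5]
opening: -0.003
grasp_force: 1.6
```

Contact came at 0.089, so this section was open. I'll keep pressing.

```bash

python3 -m jog '[[0,0,0.1,0,0,0],[0,0,0.1,0,0,0],[0,0,0.1,0,0,0],[0,0,0,0,0,0]]'
python3 -m jog '[[0,0,0.1,0,0,0],[0,0,0.1,0,0,0],[0,0,0,0,0,0]]'
```

```text
t: 4.15
eef_pos: [0.5934, 0.0983, 0.0828]
tcp_rot: [-0.416, -3.113, 0.0]
force: [1.1, -0.1, 0.6]
opening: 0.001
grasp_force: 0.0
t: 4.45
eef_pos: [0.5936, 0.0983, 0.0821]
tcp_rot: [0.416, 3.113, 0.0]
force: [-2.6, -0.3, 7.6]
opening: -0.003
grasp_force: 4.0
```

```bash

python3 -m jog '[[0,0,-2.5,0,0,0],[3,-3.3,0,0,0,0],[3,-3.3,0,0,0,0],[0,0,0,0,0,0],[0,0,0,0,0,0]]'
python3 -m jog '[[0,0,0,0,0,0]]';python3 go.py
```

```text
t: 4.95
eef_pos: [0.518, 0.0498, 0.1067]
tcp_rot: [0.418, 3.113, -0.0]
force: [1.2, 0.7, 1.0]
opening: 0.008
grasp_force: 0.0
t: 5.05
eef_pos: [0.5196, 0.0511, 0.1066]
tcp_rot: [0.415, 3.112, 0.001]
force: [-0.2, -0.1, -0.1]
opening: -0.001
grasp_force: 0.0
0 [0.5938 0.0998] [-5.88  6.65  0.02]
1 [0.5178 0.0516] [ 0.19  0.   -0.  ]
2 [ 0.516  -0.0053] [-1.13 -5.53 -0.  ]
3 [ 0.5682 -0.0278] [-6.75 -6.34  0.  ]
4 [0.6442 0.0204] [-12.82   0.31   0.02]
5 [0.646  0.0773] [-11.51   5.84   0.02]
[0.5196 0.0511 0.1066]
```

```bash

python3 -m jog '[[0.2,0,0.7,0,0,0],[0,0,0.7,0,0,0],[0,0,0.2,0,0,0],[0,0,0.1,0,0,0],[0,0,0,0,0,0]]'
python3 -m jog '[[0,0,0.1,0,0,0],[0,0,0,0,0,0]]'
```

```text
t: 5.55
eef_pos: [0.5164, 0.051, 0.089]
tcp_rot: [-0.416, -3.113, 0.0]
force: [0.1, 0.1, -0.0]
opening: -0.003
grasp_force: 0.0
t: 5.75
eef_pos: [0.5165, 0.0509, 0.0883]
tcp_rot: [0.416, 3.114, 0.0]
force: [-0.1, 0.3, -0.2]
opening: 0.001
grasp_force: 0.0
```

```bash

python3 -m jog '[[0,0,0.1,0,0,0],[0,0,0.1,0,0,0],[0,0,0,0,0,0]]'
python3 -m jog '[[0,0,0.1,0,0,0],[0,0,0.1,0,0,0],[0,0,0.1,0,0,0],[0,0,0,0,0,0]]'
python3 -m jog '[[0,0,0.1,0,0,0],[0,0,0,0,0,0]]'
```

```text
t: 6.05
eef_pos: [0.5163, 0.0509, 0.0862]
tcp_rot: [-0.416, -3.114, 0.0]
force: [0.1, -0.1, -0.4]
opening: 0.0
grasp_force: 0.0
t: 6.45
eef_pos: [0.5163, 0.0509, 0.0831]
tcp_rot: [-0.416, -3.114, 0.0]
force: [1.0, 0.1, -0.3]
opening: 0.004
grasp_force: 0.0
t: 6.65
eef_pos: [0.5164, 0.0509, 0.0822]
tcp_rot: [0.416, 3.114, -0.0]
force: [-0.0, -0.4, -0.1]
opening: -0.004
grasp_force: 0.0
```

```bash

python3 -m jog '[[0,0,0.1,0,0,0],[0,0,0,0,0,0]]'
python3 -m jog '[[0,0,-2.5,0,0,0],[-0.6,-2.8,0,0,0,0],[-0.6,-2.8,0,0,0,0],[0,0,0,0,0,0],[0,0,0,0,0,0]]'
python3 -m jog '[[0,0,0,0,0,0]]';python3 go.py
```

```text
t: 6.85
eef_pos: [0.5164, 0.0509, 0.082]
tcp_rot: [0.416, 3.113, 0.0]
force: [-1.6, 0.1, 9.4]
opening: -0.002
grasp_force: 4.5
t: 7.35
eef_pos: [0.5132, -0.0068, 0.1063]
tcp_rot: [0.419, 3.113, 0.0]
force: [-0.1, 0.9, -0.6]
opening: -0.002
grasp_force: 0.0
t: 7.45
eef_pos: [0.5133, -0.0053, 0.1062]
tcp_rot: [-0.415, -3.114, -0.001]
force: [0.7, 1.0, -0.5]
opening: 0.001
grasp_force: 0.0
0 [0.5938 0.0998] [-5.020e+00  1.225e+01  1.000e-02]
1 [0.5178 0.0516] [1.05 5.61 0.  ]
2 [ 0.516  -0.0053] [-0.26  0.08 -0.  ]
3 [ 0.5682 -0.0278] [-5.88 -0.73 -0.  ]
4 [0.6442 0.0204] [-11.96   5.91   0.  ]
5 [0.646  0.0773] [-10.65  11.44   0.  ]
[ 0.5133 -0.0053  0.1062]
```

Section 1 was already shut, with contact at 0.082. Section 2 is next.

```bash

python3 -m jog '[[-0.2,0,0.7,0,0,0],[0,0,0.7,0,0,0],[0,0,0.2,0,0,0],[0,0,0.1,0,0,0],[0,0,0,0,0,0]]'
python3 -m jog '[[0,0,0.1,0,0,0],[0,0,0.1,0,0,0],[0,0,0,0,0,0]]'
python3 -m jog '[[0,0,0.1,0,0,0],[0,0,0.1,0,0,0],[0,0,0,0,0,0]]'
python3 -m jog '[[0,0,0.1,0,0,0],[0,0,0.1,0,0,0],[0,0,0,0,0,0]]'
```

```text
t: 7.95
eef_pos: [0.5147, -0.0062, 0.0892]
tcp_rot: [-0.415, -3.113, -0.0]
force: [-2.0, 1.8, 2.5]
opening: -0.005
grasp_force: 1.1
t: 8.25
eef_pos: [0.5147, -0.0063, 0.0872]
tcp_rot: [-0.415, -3.113, -0.0]
force: [-1.2, 1.7, 3.9]
opening: 0.002
grasp_force: 2.1
t: 8.55
eef_pos: [0.5154, -0.007, 0.085]
tcp_rot: [0.416, 3.114, -0.0]
force: [-0.5, 0.8, 0.6]
opening: 0.002
grasp_force: 0.1
t: 8.85
eef_pos: [0.5152, -0.007, 0.0831]
tcp_rot: [-0.417, -3.114, 0.0]
force: [0.5, -0.0, 1.1]
opening: 0.001
grasp_force: 0.0
```

```bash

python3 -m jog '[[0,0,0.1,0,0,0],[0,0,0.1,0,0,0],[0,0,0,0,0,0]]'
python3 -m jog '[[0,0,-2.5,0,0,0],[-2.8,-0.4,0,0,0,0],[-2.8,-0.4,0,0,0,0],[0,0,0,0,0,0],[0,0,0,0,0,0]]'
python3 -m jog '[[0,0,0,0,0,0]]';python3 go.py
```

```text
t: 9.15
eef_pos: [0.5153, -0.0069, 0.082]
tcp_rot: [0.416, 3.113, -0.0]
force: [-3.0, -0.6, 9.2]
opening: 0.0
grasp_force: 4.6
t: 9.65
eef_pos: [0.5669, -0.0294, 0.1059]
tcp_rot: [-0.417, -3.113, 0.0]
force: [-0.2, -0.5, 0.0]
opening: -0.002
grasp_force: 0.0
t: 9.75
eef_pos: [0.566, -0.0288, 0.1059]
tcp_rot: [-0.416, -3.112, -0.0]
force: [-0.1, -0.6, 0.2]
opening: 0.005
grasp_force: 0.0
0 [0.5938 0.0998] [ 0.69 13.14 -0.  ]
1 [0.5178 0.0516] [6.76 6.49 0.01]
2 [ 0.516  -0.0053] [5.45 0.96 0.01]
3 [ 0.5682 -0.0278] [-0.18  0.15 -0.  ]
4 [0.6442 0.0204] [-6.25  6.8  -0.01]
5 [0.646  0.0773] [-4.930e+00  1.233e+01 -1.000e-02]
[ 0.566  -0.0288  0.1059]
```

Section 2 went down from open and is now shut. Section 3 next.

```bash

python3 -m jog '[[-0.1,0.1,0.7,0,0,0],[0,0,0.7,0,0,0],[0,0,0.2,0,0,0],[0,0,0.1,0,0,0],[0,0,0,0,0,0]]'
python3 -m jog '[[0,0,0.1,0,0,0],[0,0,0.1,0,0,0],[0,0,0,0,0,0]]'
python3 -m jog '[[0,0,0.1,0,0,0],[0,0,0.1,0,0,0],[0,0,0,0,0,0]]'
python3 -m jog '[[0,0,0.1,0,0,0],[0,0,0.1,0,0,0],[0,0,0,0,0,0]]'
python3 -m jog '[[0,0,0.1,0,0,0],[0,0,0,0,0,0]]'
```

```text
t: 10.25
eef_pos: [0.5676, -0.0282, 0.0893]
tcp_rot: [-0.416, -3.113, 0.0]
force: [-1.6, 0.7, 1.7]
opening: -0.001
grasp_force: 0.7
t: 10.55
eef_pos: [0.5678, -0.0283, 0.0873]
tcp_rot: [-0.416, -3.113, -0.0]
force: [-2.7, 0.6, 4.7]
opening: 0.004
grasp_force: 2.2
t: 10.85
eef_pos: [0.5686, -0.0287, 0.085]
tcp_rot: [0.416, 3.114, -0.0]
force: [0.3, -0.2, 0.6]
opening: 0.005
grasp_force: 0.1
t: 11.15
eef_pos: [0.5684, -0.0286, 0.083]
tcp_rot: [-0.416, -3.114, 0.0]
force: [-0.7, 0.3, -1.1]
opening: 0.001
grasp_force: 0.0
t: 11.35
eef_pos: [0.5684, -0.0286, 0.0823]
tcp_rot: [0.416, 3.114, -0.0]
force: [-0.1, 0.4, -0.2]
opening: -0.002
grasp_force: 0.0
```

```bash

python3 -m jog '[[0,0,0.1,0,0,0],[0,0,0,0,0,0]]'
python3 -m jog '[[0,0,-2.5,0,0,0],[-3,3.3,0,0,0,0],[-3,3.3,0,0,0,0],[0,0,0,0,0,0],[0,0,0,0,0,0]]'
python3 -m jog '[[0,0,0,0,0,0]]';python3 go.py
```

```text
t: 11.55
eef_pos: [0.5684, -0.0286, 0.0821]
tcp_rot: [0.416, 3.113, -0.0]
force: [-1.7, 0.7, 7.8]
opening: 0.003
grasp_force: 3.9
t: 12.05
eef_pos: [0.6438, 0.0204, 0.1057]
tcp_rot: [-0.414, -3.114, -0.0]
force: [-0.2, -0.9, 0.2]
opening: -0.001
grasp_force: 0.0
t: 12.15
eef_pos: [0.6427, 0.0185, 0.1059]
tcp_rot: [-0.417, -3.112, 0.002]
force: [-0.4, 0.3, -1.2]
opening: 0.001
grasp_force: 0.0
0 [0.5938 0.0998] [6.85 6.56 0.  ]
1 [0.5178 0.0516] [12.92 -0.1   0.02]
2 [ 0.516  -0.0053] [11.6  -5.63  0.02]
3 [ 0.5682 -0.0278] [ 5.97 -6.43  0.01]
4 [0.6442 0.0204] [-0.09  0.23 -0.  ]
5 [0.646  0.0773] [ 1.23  5.76 -0.01]
[0.6427 0.0185 0.1059]
```

```bash

python3 -m jog '[[-0.1,0.2,0.7,0,0,0],[0,0,0.7,0,0,0],[0,0,0.2,0,0,0],[0,0,0.1,0,0,0],[0,0,0,0,0,0]]'
python3 -m jog '[[0,0,0.1,0,0,0],[0,0,0.1,0,0,0],[0,0,0,0,0,0]]'
python3 -m jog '[[0,0,0.1,0,0,0],[0,0,0.1,0,0,0],[0,0,0,0,0,0]]'
python3 -m jog '[[0,0,0.1,0,0,0],[0,0,0.1,0,0,0],[0,0,0,0,0,0]]'
python3 -m jog '[[0,0,0.1,0,0,0],[0,0,0,0,0,0]]'
```

```text
t: 12.65
eef_pos: [0.6445, 0.0206, 0.0893]
tcp_rot: [-0.417, -3.113, 0.001]
force: [-0.4, -1.1, 1.7]
opening: -0.002
grasp_force: 0.4
t: 12.95
eef_pos: [0.6447, 0.0207, 0.0875]
tcp_rot: [-0.417, -3.113, 0.001]
force: [-2.4, -0.5, 6.0]
opening: 0.0
grasp_force: 2.3
t: 13.25
eef_pos: [0.6452, 0.0212, 0.0849]
tcp_rot: [0.416, 3.114, 0.0]
force: [0.2, 0.1, -1.0]
opening: -0.003
grasp_force: 0.0
t: 13.55
eef_pos: [0.645, 0.0212, 0.083]
tcp_rot: [-0.416, -3.114, -0.0]
force: [-0.0, 0.1, -0.1]
opening: 0.0
grasp_force: 0.0
t: 13.75
eef_pos: [0.6452, 0.0211, 0.0823]
tcp_rot: [0.416, 3.114, 0.0]
force: [0.7, -0.4, 0.3]
opening: 0.002
grasp_force: 0.0
```

```bash

python3 -m jog '[[0,0,0.1,0,0,0],[0,0,0,0,0,0]]'
python3 -m jog '[[0,0,-2.5,0,0,0],[0.6,2.8,0,0,0,0],[0.7,2.8,0,0,0,0],[0,0,0,0,0,0],[0,0,0,0,0,0]]'
python3 -m jog '[[0,0,0,0,0,0]]';python3 go.py|tail -2
```

```text
t: 13.95
eef_pos: [0.6452, 0.0211, 0.0821]
tcp_rot: [0.416, 3.113, 0.0]
force: [-1.3, 0.5, 5.9]
opening: 0.003
grasp_force: 3.3
t: 14.45
eef_pos: [0.6471, 0.0794, 0.1061]
tcp_rot: [-0.413, -3.114, 0.0]
force: [0.0, -1.3, 0.3]
opening: -0.001
grasp_force: 0.0
t: 14.55
eef_pos: [0.6472, 0.0772, 0.1061]
tcp_rot: [-0.418, -3.114, 0.002]
force: [0.1, 0.1, -0.7]
opening: 0.002
grasp_force: 0.0
5 [0.646  0.0773] [ 0.12 -0.03  0.  ]
[0.6472 0.0772 0.1061]
```

```bash

python3 -m jog '[[0.1,0,0.7,0,0,0],[0,0,0.7,0,0,0],[0,0,0.2,0,0,0],[0,0,0.1,0,0,0],[0,0,0,0,0,0]]'
python3 -m jog '[[0,0,0.1,0,0,0],[0,0,0.1,0,0,0],[0,0,0,0,0,0]]'
python3 -m jog '[[0,0,0.1,0,0,0],[0,0,0.1,0,0,0],[0,0,0,0,0,0]]'
python3 -m jog '[[0,0,0.1,0,0,0],[0,0,0.1,0,0,0],[0,0,0,0,0,0]]'
python3 -m jog '[[0,0,0.1,0,0,0],[0,0,0,0,0,0]]'
```

```text
t: 15.05
eef_pos: [0.6462, 0.0786, 0.089]
tcp_rot: [-0.417, -3.113, 0.0]
force: [-0.6, 0.3, 0.4]
opening: -0.001
grasp_force: 0.0
t: 15.35
eef_pos: [0.6463, 0.0788, 0.0873]
tcp_rot: [0.416, 3.114, -0.0]
force: [-1.0, -0.3, -0.9]
opening: -0.001
grasp_force: 0.0
t: 15.65
eef_pos: [0.6462, 0.0788, 0.0851]
tcp_rot: [-0.416, -3.114, 0.0]
force: [0.3, -0.2, 0.4]
opening: -0.001
grasp_force: 0.0
t: 15.95
eef_pos: [0.6462, 0.0787, 0.0831]
tcp_rot: [-0.416, -3.114, 0.0]
force: [-0.1, 0.0, 0.8]
opening: 0.001
grasp_force: 0.0
t: 16.15
eef_pos: [0.6463, 0.0788, 0.0823]
tcp_rot: [0.416, 3.114, -0.0]
force: [-0.3, -0.0, 1.0]
opening: -0.002
grasp_force: 0.0
```

Section 5 was already shut. I'll lift, back off and check.

```bash

python3 -m jog '[[0,0,0.1,0,0,0],[0,0,0,0,0,0]]'
python3 -m jog '[[0,0,-3.5,0,0,0],[0,0,-4,0,0,0],[0,0,-4,0,0,0],[0,0,-4,0,0,0],[-3,0,0,0,0,0]]'
python3 -m jog '[[-3,0,0,0,0,0],[0,0,0,0,0,0],[0,0,0,0,0,0]]'
python3 - <<'E'
from h import *
im,c=snap('top','top1')
s,_=snap('side','side1'); w,_=snap('wrist','w2')
hsv=cv2.cvtColor(im,cv2.COLOR_BGR2HSV); m=cv2.inRange(hsv,(105,150,50),(130,255,255))
s0=cv2.imread('pics/side0.png')
f=lambda a:cv2.resize(a[125:225,215:315],(400,400),interpolation=cv2.INTER_CUBIC)
cv2.imwrite('pics/chk.png',np.hstack([f(s0),f(s)]))
cv2.imwrite('pics/w2b.png',w)
E
```

```text
t: 16.35
eef_pos: [0.6464, 0.0788, 0.0821]
tcp_rot: [0.416, 3.113, 0.0]
force: [-1.9, -0.9, 6.5]
opening: 0.002
grasp_force: 3.3
t: 16.85
eef_pos: [0.6761, 0.0732, 0.2442]
tcp_rot: [0.411, 3.105, 0.006]
force: [1.1, 0.0, 0.5]
opening: 0.001
grasp_force: 0.0
t: 17.15
eef_pos: [0.704, 0.0628, 0.2353]
tcp_rot: [-0.417, -3.112, 0.0]
force: [-0.4, 0.4, 0.5]
opening: -0.001
grasp_force: 0.0
```

View pics/chk.png

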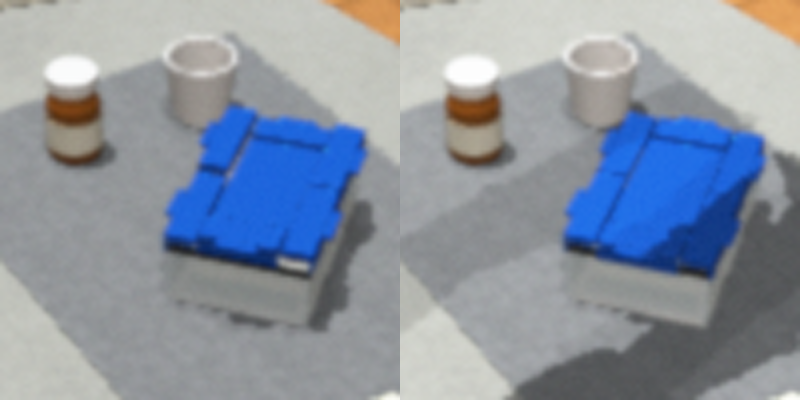

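View pics/w2b.png

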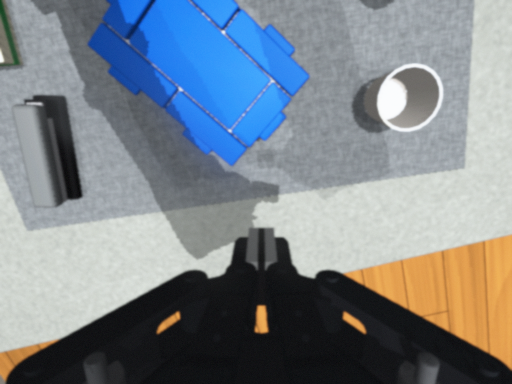

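In the side crops (before left, after right) all the rim sections now lie level. The box's near corner is at (310,325) in both, so it hasn't moved, and the jar and cup are where they were. In the wrist view the part of the lid in frame is flush and the gripper is clear. All six sections stopped the tip at the shut height (TCP 0.082).

```bash
python3 -c "
from h import *
print(ticket.close_job())"
```

```text
the job is handed in; nothing more can be done
None
```

I pressed all six rim sections: sections on four sides of the rim were open and are now clicked shut, two were shut already, the box and the bystanders I could see in the pictures stayed put, and the job is handed in at about 17 s.

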